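# Load and pin the angled drilling jig

### The job

Load the angled drilling jig beside the hand press: slide the plain steel rod from its wooden block all the way down into the jig's sloping socket, then swing the latch bar over it until its eye is between the two ears of the yoke, and lock the bar by passing the headed pin through both ears and the eye until its shoulder rests on the upper ear. Leave the jar, wrench and brush where they are.

Things in the scene. Friction and masses are not known exactly. Their poses are not given: they have to be found in the camera images.
- rod_center (a point): centre of the loose plain steel rod, a cylinder 20 mm in diameter, 96 mm long, ends bevelled, about 0.23 kg; z along its length. Either end may go first.
- rod_block: low wooden block, 60 x 60 x 40 mm, fixed; origin at the centre of its underside, z up. The rod stands upright in its 22 mm hole, foot 4 mm above the table, 60 mm showing. This block and the pin's may stand either way round.
- pin_shoulder (a point): underside of the flange of the loose steel pin, on its axis; z points towards the head. Below it: shank 14 mm in diameter, 56 mm long, its last 10 mm tapering to 8 mm. Above it: flange 32 mm in diameter, 4 mm thick, then a round grip 22 mm in diameter, 44 mm long. About 0.17 kg.
- pin_block: tall wooden block, 60 x 60 x 66 mm, fixed; origin at the centre of its underside, z up. The pin stands upright, shank down, in its 16 mm hole, flange on the block's top.
- deck: sloping aluminium deck, 110 x 240 mm, of the drilling jig (fixed to the table); origin at the centre of its top face. z: its normal, 30 degrees from vertical, leaning roughly towards the robot's right (-y of the table); x: up the slope; y: level. All jig points share these axes. On it along y: hinge post at +90 mm, socket at +15, yoke at -55.
- socket_mouth (a point): centre of the mouth of the jig's socket, deck axes; z is the hole's axis, up out of it. Socket block 46 x 46 mm, 50 mm high on the deck; round hole 22 mm in diameter, 44 mm deep, flared 3 mm at the mouth. With the rod home its centre is 4 mm above the mouth and its top 52 mm above; the latch bar's underside passes 56 mm above the mouth.
- yoke_top (a point): centre of the hole on top of the yoke's upper ear (130 mm above the deck), deck axes; z is the pin's axis, up. Going down: ear 10 mm, gap 16 mm (the 12 mm bar sits mid-gap), ear 10 mm, then open space. Ears 40 x 40 mm; holes of ears and eye 16.5 mm, flared 2 mm. A web closes the gap on the down-slope (-x) side. Pin home: its shoulder at this point.
- latch (a joint): angle (rad) of the aluminium latch bar about its hinge, parallel to the deck. 0 = closed against its stop, bar along the deck's -y, eye in line with the ears' holes; grows as it swings open up the slope (towards deck +x), up to 1.9. Starts open (1.3 to 1.8), stays where left (friction 0.25 N m, about 1.3 N at the handle).
- latch_hinge (a point): point on the latch bar's hinge axis at the bar's top face, axes as at socket_mouth; the hinge axis is its z. The bar is 28 mm wide and 12 mm thick; the eye's centre is 145 mm and the handle 195 mm from this axis.
- latch_handle (a point): the black upright handle near the free end of the latch bar: a round post 18 mm in diameter and 50 mm long, standing on the bar along the deck's normal. The point is on its axis, 30 mm above the bar's top face (20 mm below the post's top).
- jar_mid (a point): middle of a grey jar, 64 mm in diameter and 85 mm high, a bystander: leave it alone
- wrench_mid (a point): middle of a loose steel wrench, 170 mm long, lying on the table, a bystander: leave it alone
- brush_mid (a point): middle of a loose bench brush, 180 mm long, lying on the table, a bystander: leave it alone
Things that resemble listed ones, but are neither listed nor needed, are in the scene too. What is shaped like the part that bears pin_shoulder but orange or turquoise is not meant.

How it is judged:
By the outcome, as a careful person would: the job done as asked, in the order asked, and still so for the second after the job is handed in, with the robot touching nothing.
It also fails if it takes over 69 s, if anything falls off the work surface, if the arm or the gripper's body presses on something with over 40 N, if the wrist force passes 120 N, or if a joint passes its speed limit or range.

### The arm

A 6-joint arm with a two-finger parallel gripper is mounted at the origin on the work surface. World frame = base frame: x ahead of the robot, y to its left, z up, the work surface at z = 0. Lengths are in m, angles in rad, forces in N, time in s.
With the tool pointing down it reaches from about 0.25 to 0.725 m from the base axis. Payload 4 kg.
Tool frame: the origin (TCP) lies on the front face of the gripper's body, between the roots of the fingers; the fingertips stand 73 mm ahead of it and the grasp point (between the pads) lies 54 mm ahead of it; z points along the fingers, y is the line along which they close (so a half turn about z gives the same grasp; the last joint's range is limited). The gripper opens to 85 mm and grips with 20 to 120 N. Pads are 22 mm wide; open, the fingers measure 114 mm over their backs; the gripper's body (76 mm by 85 mm) begins 54 mm behind the grasp point. The pads swing forward as they close: fully open they stand 13 mm farther back than shut.
Start: joints at [1.161, 0.241, 0.005, 1.335, 0, 1.571], TCP at [0.199, 0.459, 0.304] pointing down, gripper open.
Joint ranges: [-2.72, 2.72], [-1.05, 1.87], [-1.09, 1.28], [-1.99, 2.15], [-1.42, 1.44], [-3.14, 3.14]. Speed limits (rad/s): [2.79, 2.79, 3.14, 3.14, 3.14, 3.14].

### API

Orientations are given as a unit quaternion [x, y, z, w].
In Python, from workcell import bot gives the robot as it stands. The module is installed in compiled form; this text tells all that it offers.
- The arm moves only by the tool step_arm, never from a script. Its argument "rows" is a list of rows, each a list of 2 entries, a list of its own where there are three numbers: the shift along the tool's x, y, z in mm, then the turn about the tool's z in degrees. A call has 1 to 12 rows; each row is the pose to reach, as a shift and turn from the pose commanded when the call began, along the tool's axes at that moment; what a row does not reach only later rows make up. A row lasts 1/8 s, in which the tool goes at most 62.5 mm and 10.7 degrees, less where a joint would pass 70% of its speed; a pose out of reach is approached as far as the arm can. A call with a gripper value outside its range is refused whole. "claw" is the gripper's target within -1 to 1 (shut at 1, half-way at 0, fully open at -1), set as the call begins (left out, the last holds). The fingers move at their own pace and stop on an object; the grip force is fixed at half the most. Time passes only in rows, so rows that repeat a pose let the fingers close. It gives the time, the measured TCP pose, the force, the opening and the grip force at its end, in the units of the state.
- bot.get_obs(): the state, without advancing time (a new reading comes with each control period).
- bot.camera(name): name is "scene" or "top" or "wrist"; returns (picture, depth): 480x640x3 uint8, red, green, blue; 480x640 float32, m along the optical axis (not along the pixel's ray), 0 where there is no reading.
- bot.camera_params(name): a dict with "fx", "fy", "cx", "cy" (pixels), "pose" (4x4, takes a point from camera to world coordinates). Camera axes: x right, y up, looking along -z (the intrinsics and any distortion apply to the point x, -y, -z); pixel columns grow to the right and rows downward; lengths in m; the calibration is good to about 2 mm. A picture is of the moment at which its call begins: read the wrist's pose just before it. camera_params takes no time and is no camera call; for the wrist camera it gives the pose at the moment of the call.
- bot.job_done(): hands the job in; it is judged then, once.
Trained networks look in the newest picture that a camera, given by its name, has taken for a name from the list of things; names that differ only in an ending like _2 or _b are one class to them, and where a whole thing is asked for, a point or a joint stands for the part that bears it (a point fixed in the world has none). Each returns a list of dicts, best first, with "score" (0 to 1); they miss things now and then, are a little off and sometimes report something else, mostly with a low value. They report only what shows in the picture. A call takes as long as a camera call. They do not tell look-alikes from the thing itself.
- bot.trace(target, camera): "pixels" (480x640 bool, what is visible of it) and "uv" ([column, row] in pixels, amid what is visible of it).
The state is a dict: "clock": time; "joint_pos": joint angles; "joint_vel": joint speeds; "tau": joint torques, N m; "eef_pos": TCP position; "tool_rot": TCP orientation; "ft_force": force on the tool from outside, world axes, zero at the start; "ft_torque": the same for the moment, N m; "grip_width": finger opening in m; "grasp_force": force on a finger pad.
Only numpy, scipy, OpenCV 4.12 (cv2) and the standard library are available. Lean on these libraries where they do the work, as an engineer would, in place of code of your own. Each camera call takes 0.05 s, during which the arm holds its last target. There are 200 camera calls.

## Working session

There is one attempt and no reset: what is moved stays moved. The work goes in short steps, Python scripts to look and compute and a tool call to move; the robot and the scene stay as the last step left them, time stands still between calls to the robot, and variables do not carry over. Pictures are saved under pics/ and viewed, at most 10 in all, crops included, and the job is handed in when it is done.

Besides the shell and the picture viewer there is one more tool, called after "Call:" by a JSON object that holds its "fn" and its "kwargs", one argument or row to a line. step_arm: Moves the arm, as the interface text tells. Its arguments: {"type":"object","properties":{"rows":{"type":"array"},"claw":{"type":"number"}},"required":["rows"]}

```bash
mkdir -p pics; cat > h.py <<'E'
import numpy as np, cv2
from workcell import bot
from scipy.spatial.transform import Rotation as R
def shot(c):
    p=bot.camera_params(c); im,d=bot.camera(c); return im,d,p
def cloud(d,p):
    v,u=np.mgrid[:480,:640]
    X=np.stack([(u-p['cx'])/p['fx']*d,-(v-p['cy'])/p['fy']*d,-d],-1)
    P=np.asarray(p['pose']); return X@P[:3,:3].T+P[:3,3]
def save(n,im): cv2.imwrite('pics/'+n,im[...,::-1])
E
python3 - <<'E'
from h import *
np.set_printoptions(precision=4,suppress=True)
o=bot.get_obs(); print(o['eef_pos'],o['tool_rot'],o['grip_width'],o['clock'])
for c in('scene','top'):
    im,d,p=shot(c); save(c+'0.png',im); np.savez(c+'0.npz',im=im,d=d,pose=p['pose'],k=[p['fx'],p['fy'],p['cx'],p['cy']])
    print(c,{k:v for k,v in p.items()})
    W=cloud(d,p)
    for n in ['rod_center','rod_block','pin_shoulder','pin_block','deck','latch','latch_handle','socket_mouth','yoke_top','jar_mid','wrench_mid','brush_mid']:
        try: L=bot.trace(n,c)
        except Exception as e: print(n,e); continue
        for r in L[:3]:
            m=r['pixels']&(d>0); q=W[m]
            print(n,round(r['score'],2),np.round(r['uv']),m.sum(),np.median(q,0) if len(q) else '',np.percentile(q,2,0) if len(q) else '',np.percentile(q,98,0) if len(q) else '')
E
```

```text
[0.199  0.4582 0.303 ] [ 0.2035  0.9791 -0.001  -0.0002] 0.085602382549343 0.0
scene {'fx': 449.22166719140466, 'fy': 449.22166719140466, 'cx': 324.3560852631518, 'cy': 235.50285590313098, 'pose': array([[ 0.5958, -0.5606,  0.5751,  1.1106],
       [ 0.803 ,  0.4299, -0.4128, -0.3297],
       [-0.0159,  0.7078,  0.7063,  0.7877],
       [ 0.    ,  0.    ,  0.    ,  1.    ]])}
rod_center 0.52 [135. 338.] 310 [ 0.5329 -0.3455  0.0787] [ 0.5196 -0.355   0.0381] [ 0.5367 -0.3363  0.1014]
rod_center 0.23 [452. 201.] 573 [0.5928 0.4564 0.0193] [0.5209 0.406  0.0054] [0.6363 0.545  0.0233]
rod_block 0.96 [146. 355.] 1042 [ 0.5484 -0.3453  0.0389] [ 0.4989 -0.3737  0.0029] [ 0.5569 -0.3165  0.0423]
pin_shoulder 0.92 [258. 280.] 345 [ 0.5527 -0.0991  0.0723] [ 0.5368 -0.1097  0.0103] [ 0.5609 -0.0828  0.1057]
pin_shoulder 0.67 [196. 271.] 350 [ 0.4522 -0.1821  0.0682] [ 0.3919 -0.1937 -0.0001] [ 0.461  -0.1683  0.1059]
pin_shoulder 0.58 [201. 337.] 447 [ 0.6003 -0.2525  0.0703] [ 0.5367 -0.2651  0.0006] [ 0.6091 -0.2358  0.1056]
pin_block 0.94 [224. 308.] 1189 [ 0.5565 -0.1803  0.0537] [ 0.50
[... 2476 characters left out ...]
 952 [0.4948 0.032  0.2058] [0.4178 0.0082 0.0009] [0.5879 0.0541 0.2889]
latch_handle 0.79 [318. 280.] 980 [0.4949 0.032  0.2036] [ 0.4154  0.0079 -0.0004] [0.5904 0.0544 0.2889]
socket_mouth 0.72 [289. 262.] 4426 [0.5557 0.1031 0.0682] [0.4285 0.0004 0.0028] [0.6498 0.2265 0.2708]
yoke_top 0.92 [292. 258.] 4205 [0.5543 0.1055 0.0694] [0.429  0.0019 0.0228] [0.6452 0.2251 0.272 ]
jar_mid 0.84 [403. 204.] 517 [ 0.6968 -0.1933  0.0834] [ 0.672  -0.2234  0.0156] [ 0.7263 -0.1694  0.0893]
wrench_mid 0.94 [456. 219.] 433 [ 0.6633 -0.3627  0.0065] [ 0.6381 -0.4427 -0.0032] [ 0.6953 -0.2889  0.0118]
brush_mid 0.61 [163. 251.] 766 [0.5841 0.4639 0.0176] [0.5167 0.4082 0.0068] [0.6312 0.5463 0.0234]
```

View pics/scene0.png

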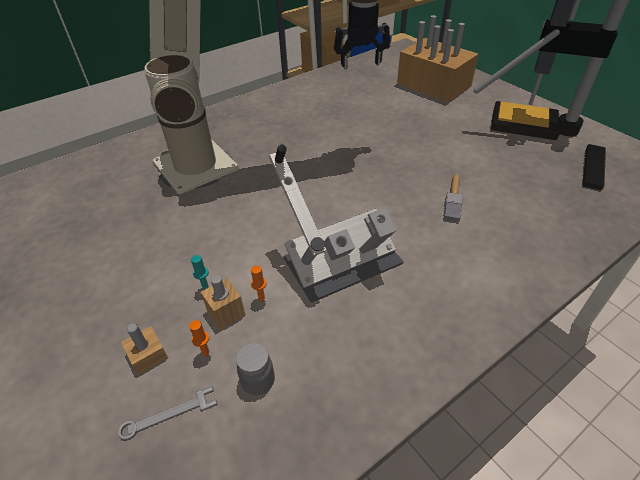

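View pics/top0.png

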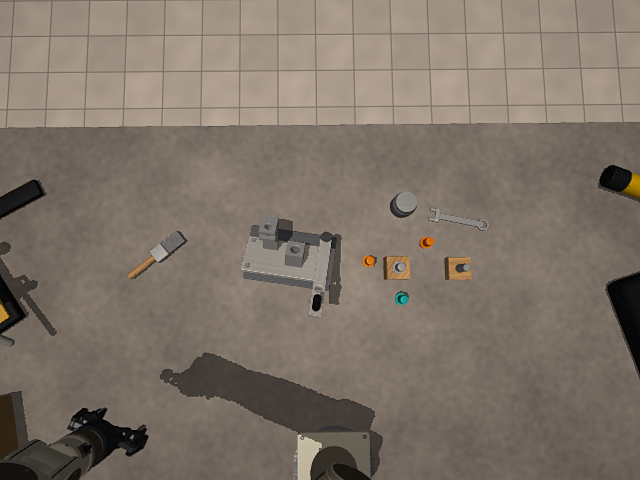

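```bash
python3 - <<'E'
from h import *
np.set_printoptions(precision=4,suppress=True)
W={}
for c in('scene','top'):
    z=np.load(c+'0.npz'); k=z['k']; p=dict(zip(['fx','fy','cx','cy'],k),pose=z['pose']); W[c]=cloud(z['d'],p)
    w=W[c]; m=(w[...,0]>.38)&(w[...,0]<.7)&(w[...,1]>-.05)&(w[...,1]<.26)&(w[...,2]>.012)&(w[...,2]<.32)&(z['d']>0)
    P=w[m]; rng=np.random.default_rng(0); best=[]
    Q=P.copy()
    for it in range(4):
        b=None;bn=0
        for _ in range(1500):
            a=Q[rng.choice(len(Q),3,False)]; n=np.cross(a[1]-a[0],a[2]-a[0]); l=np.linalg.norm(n)
            if l<1e-6: continue
            n/=l; inl=abs((Q-a[0])@n)<.002
            if inl.sum()>bn: bn=inl.sum(); b=inl
        S=Q[b]; ce=S.mean(0); n=np.linalg.svd(S-ce)[2][2]; n*=np.sign(n[2]); print(c,bn,ce,n,np.degrees(np.arccos(n[2])),S.min(0),S.max(0)); Q=Q[~b]
im=cv2.imread('pics/scene0.png')[130:310,240:420]; a=cv2.resize(im,None,fx=3.3,fy=3.3,interpolation=cv2.INTER_CUBIC)
cv2.imwrite('pics/c1.png',a)
for n,(u,v) in dict(handle_top=(281,149),deckLL=(317,290),deckR=(395,255)).items(): print(n,W['scene'][v,u])
E
```

```text
scene 2114 [0.56   0.1002 0.044 ] [ 0.4913 -0.0806  0.8672] 29.862380795688292 [ 0.492  -0.0096  0.0124] [0.6227 0.2399 0.0751]
scene 1257 [0.5487 0.0622 0.1864] [ 0.4749 -0.1552  0.8662] 29.97782094658709 [0.4168 0.0014 0.1393] [0.6619 0.182  0.2546]
scene 492 [0.5629 0.0909 0.0384] [ 0.4883 -0.0801  0.869 ] 29.659207171589074 [ 0.4907 -0.0099  0.0122] [0.6279 0.2353 0.0722]
scene 277 [0.6059 0.0976 0.0879] [-0.8301  0.3098  0.4636] 62.3773878256915 [ 0.5375 -0.003   0.022 ] [0.6606 0.2228 0.1543]
top 1412 [0.5518 0.1262 0.0504] [ 0.5014 -0.08    0.8615] 30.515346881996596 [ 0.4909 -0.0098  0.012 ] [0.6229 0.2371 0.0751]
top 731 [0.5449 0.0601 0.1874] [ 0.4736 -0.1511  0.8677] 29.809295197857054 [0.4179 0.0015 0.1382] [0.6614 0.1779 0.2545]
top 449 [0.5619 0.1337 0.0485] [ 0.5059 -0.0796  0.8589] 30.803266943900088 [ 0.4987 -0.0101  0.0121] [0.6227 0.2339 0.0776]
top 241 [0.5655 0.1177 0.1001] [-0.8361  0.1074  0.5379] 57.45698527312303 [0.526  0.0197 0.053 ] [0.6177 0.2123 0.1717]
handle_top [0.4599 0.0377 0.2883]
deckLL [0.6005 0.0133 0.0063]
deckR [0.6275 0.2203 0.0063]
```

View pics/c1.png

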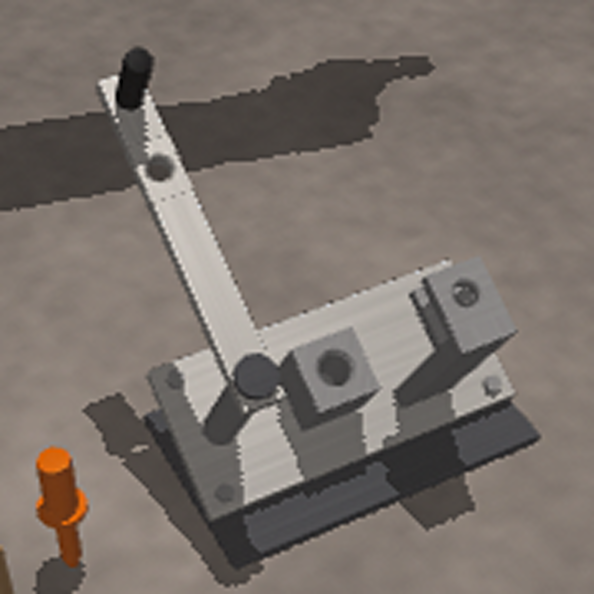

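```bash
python3 - <<'E'
from h import *
np.set_printoptions(precision=4,suppress=True)
o=bot.get_obs(); p=bot.camera_params('wrist'); r=R.from_quat(o['tool_rot']).as_matrix()
P=p['pose']; print(p['fx'],p['cx'],p['cy']); print('cam in tool',r.T@(P[:3,3]-o['eef_pos'])); print(r.T@P[:3,:3]); print(r)
# rod/pin circles: fit with both clouds
from scipy.optimize import least_squares
for name,c0,zr,rad in [('rod',(.528,-.346),(.05,.098),.010),('pingrip',(.530,-.172),(.075,.112),.011)]:
  for c in('scene','top'):
    z=np.load(c+'0.npz'); w=cloud(z['d'],dict(zip(['fx','fy','cx','cy'],z['k']),pose=z['pose'])).reshape(-1,3)
    m=(np.hypot(w[:,0]-c0[0],w[:,1]-c0[1])<.025)&(w[:,2]>zr[0])&(w[:,2]<zr[1]); q=w[m]
    s=least_squares(lambda t:np.hypot(q[:,0]-t[0],q[:,1]-t[1])-rad,c0,loss='soft_l1',f_scale=.001)
    m2=(np.hypot(w[:,0]-s.x[0],w[:,1]-s.x[1])<.008)
    print(name,c,m.sum(),s.x,np.sqrt(np.mean(s.fun**2)),'top z',np.percentile(w[m2][:,2],[50,90]))
E
```

```text
339.2632658974196 316.23402635814506 242.54364377599728
cam in tool [ 0.0772 -0.0005 -0.0704]
[[ 0.0009  0.9535  0.3014]
 [ 1.     -0.0009 -0.0002]
 [ 0.      0.3014 -0.9535]]
[[-0.9172  0.3984  0.    ]
 [ 0.3984  0.9172  0.    ]
 [-0.      0.     -1.    ]]
rod scene 201 [ 0.5251 -0.3453] 0.001079501023490996 top z [0.1001 0.1014]
rod top 57 [ 0.5271 -0.3479] 0.0016168704262446675 top z [0.0993 0.103 ]
pingrip scene 137 [ 0.5282 -0.1742] 0.000881636741134591 top z [0.1143 0.1152]
pingrip top 36 [ 0.5301 -0.1773] 0.0032249283417279677 top z [0.1141 0.1169]
```

Call:
{"fn": "step_arm", "kwargs": {
  "rows": [
    [[-50, -25, -60], 0],
    [[-418, -209, -77], -14.3],
    [[-418, -209, -77], -14.3],
    [[-418, -209, -77], -14.3],
    [[-418, -209, -77], -14.3],
    [[-418, -209, -77], -14.3],
    [[-418, -209, -77], -14.3],
    [[-418, -209, -77], -14.3],
    [[-418, -209, -77], -14.3],
    [[-418, -209, -77], -14.3],
    [[-418, -209, -77], -14.3]
  ]
}}

```text
clock: 2.68
eef_pos: [0.4985, 0.1014, 0.3809]
tool_rot: [0.079, 0.997, 0.0, -0.0]
ft_force: [-0.3, 0.1, 0.1]
grip_width: 0.0852
grasp_force: 0.0
```

```bash
python3 - <<'E'
from h import *
np.set_printoptions(precision=4,suppress=True)
o=bot.get_obs();print(o['clock'],o['eef_pos'],R.from_quat(o['tool_rot']).as_matrix()[:,1],o['joint_vel'])
im,d,p=shot('wrist'); save('w1.png',im); np.savez('w10.npz',d=d,pose=p['pose'],k=[p['fx'],p['fy'],p['cx'],p['cy']])
E
```

```text
2.675 [0.4985 0.1014 0.3809] [0.1576 0.9875 0.0001] [ 0.0094 -0.0046  0.0014 -0.0006 -0.002  -0.0017]
```

View pics/w1.png

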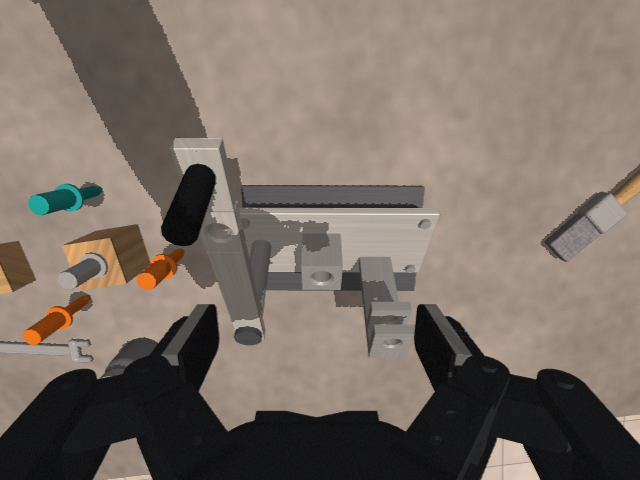

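```bash
cat > fit.py <<'E'
from h import *
np.set_printoptions(precision=4,suppress=True)
z=np.load('w10.npz'); w=cloud(z['d'],dict(zip(['fx','fy','cx','cy'],z['k']),pose=z['pose']))
def rect(m,name):
    q=w[m]; print(name,m.sum()); return q
v,u=np.mgrid[:480,:640]
m=(u>246)&(u<434)&(v>214)&(v<272)&(z['d']>0)
q=w[m]; n0=np.array([.494,-.08,.866])
for _ in range(5):
    h=q@n0; h0=np.median(h) if _==0 else q0@n0
    s=q[abs(h-h0)<(.006 if _==0 else .002)]; q0=s.mean(0); n0=np.linalg.svd(s-q0)[2][2]; n0*=np.sign(n0[2])
print('deck n',n0,np.degrees(np.arccos(n0[2])),'yaw',np.degrees(np.arctan2(n0[1],n0[0])),len(s))
Z=n0; Y=np.cross(Z,[0,0,1.]);Y/=np.linalg.norm(Y); Y*=-np.sign(Y[1]); X=np.cross(Y,Z); D=np.stack([X,Y,Z],1)
L=(w-q0)@D   # deck coords about q0
def box(lo,hi,reg,name):
    m=(L[...,2]>lo)&(L[...,2]<hi)&reg&(z['d']>0); a=L[m][:,:2].astype(np.float32); r=cv2.minAreaRect(a)
    c=(a.min(0)+a.max(0))/2; c2=(np.percentile(a,1,0)+np.percentile(a,99,0))/2
    W=q0+D@np.array([c[0],c[1],np.median(L[m][:,2])])
    print(name,m.sum(),'rect',np.array(r[0]),np.array(r[1])*1e3,round(r[2],1),'bb',c,c2,(a.max(0)-a.min(0))*1e3,'h',np.median(L[m][:,2]),'world',W)
    return np.array([*c,np.median(L[m][:,2])])
dk=box(-.003,.003,(u>235)&(u<445)&(v>205)&(v<295),'deck')
so=box(.046,.054,(u>290)&(u<350)&(v>225)&(v<300),'socket')
yo=box(.126,.134,(u>355)&(u<425)&(v>310)&(v<365),'ear')
hi=box(.110,.135,(u>225)&(u<270)&(v>315)&(v<350),'hinge')
ba=box(.112,.124,(u>165)&(u<270)&(v>130)&(v<330),'bar')
P=z['pose'];k=z['k']
def ray(u,v,hgt):
    dr=P[:3,:3]@np.array([(u-k[2])/k[0],-(v-k[3])/k[1],-1.]); o=P[:3,3]
    t=(hgt-(o-q0)@Z)/(dr@Z); return o+t*dr
for nm,uu,vv,h in[('socket',321,277,.05),('ear',392,343,.13),('hinge',248,336,.122),('eye',219,232,.118)]:
    r=ray(uu,vv,h); print(nm,'world',r,'deck',(r-q0)@D)
print('D',D.tolist(),'q0',q0.tolist())
E
python3 fit.py
```

```text
deck n [ 0.4947 -0.0804  0.8653] 30.08067509351299 yaw -9.22574582316158 7585
deck 9312 rect [-0.0351 -0.016 ] [274.8706 157.1484] 90.0 bb [-0.0351 -0.016 ] [-0.0337 -0.0083] [157.1778 274.86  ] h -1.459090258758077e-05 world [0.5796 0.1386 0.0351]
socket 911 rect [-0.0127  0.0275] [47.9446 46.0575] 0.1 bb [-0.0127  0.0275] [-0.0125  0.0275] [47.9858 46.0475] h 0.04981635585477647 world [0.5781 0.0948 0.0895]
ear 1067 rect [-0.0192 -0.0424] [56.528  40.3187] 0.2 bb [-0.0193 -0.0424] [-0.0191 -0.0421] [56.5574 40.386 ] h 0.12985588918743537 world [0.6345 0.1564 0.1555]
hinge 830 rect [-0.005   0.1023] [28.0788 47.3545] 90.0 bb [-0.005   0.1023] [-0.0034  0.1021] [47.3591 28.087 ] h 0.11977188694585003 world [0.5942 0.0164 0.1539]
bar 6310 rect [0.0929 0.1026] [ 28.7541 215.911 ] 90.0 bb [0.0929 0.1026] [0.0995 0.1023] [215.912   28.7547] h 0.11784745049108047 world [0.5095 0.0298 0.2013]
socket world [0.5767 0.0943 0.0905] deck [-0.0111  0.0281  0.05  ]
ear world [0.6291 0.157  0.1588] deck [-0.0129 -0.0421  0.13  ]
hinge world [0.6034 0.0142 0.151 ] deck [-0.0147  0.1029  0.122 ]
eye world [0.4755 0.0355 0.2215] deck [0.1329 0.1024 0.118 ]
D [[-0.8541270156617029, -0.16032474060716922, 0.4947353016170129], [0.13873228831603182, -0.9870643229036514, -0.08035779134193222], [0.5012189075597909, 0.0, 0.8653205225259422]] q0 [0.5470198853280529, 0.12765402225948813, 0.052752900275044784]
```

Call:
{"fn": "step_arm", "kwargs": {
  "rows": [
    [[-50, -230, 0], 0],
    [[-50, -230, 0], 0],
    [[-50, -230, 0], 0],
    [[-80, -330, 70], 0],
    [[-98, -438, 141], 0],
    [[-98, -438, 141], 0],
    [[-98, -438, 141], 0],
    [[-98, -438, 141], 0],
    [[-98, -438, 141], 0],
    [[-98, -438, 141], 0]
  ],
  "claw": 0
}}

```text
clock: 3.98
eef_pos: [0.5266, -0.3464, 0.2402]
tool_rot: [0.079, 0.997, 0.0, -0.0]
ft_force: [0.5, -0.5, 0.4]
grip_width: 0.0424
grasp_force: 0.0
```

```bash
cat > cyl.py <<'E'
from h import *
from scipy.optimize import least_squares
np.set_printoptions(precision=4,suppress=True)
def topdisc(w,d,c0,zt,tol=.003,r=.02):
    m=(np.hypot(w[...,0]-c0[0],w[...,1]-c0[1])<r)&(abs(w[...,2]-zt)<tol)&(d>0)
    q=w[m]; (c,rad)=cv2.minEnclosingCircle((q[:,:2]*1e3).astype(np.float32)); return len(q),np.array(c)/1e3,rad,q.mean(0)
def side(w,d,c0,zr,rad,r=.02):
    m=(np.hypot(w[...,0]-c0[0],w[...,1]-c0[1])<r)&(w[...,2]>zr[0])&(w[...,2]<zr[1])&(d>0); q=w[m]
    s=least_squares(lambda t:np.hypot(q[:,0]-t[0],q[:,1]-t[1])-rad,c0,loss='soft_l1',f_scale=.001); return len(q),s.x,np.sqrt(np.mean(s.fun**2))
def tool(o,P):
    r=R.from_quat(o['tool_rot']).as_matrix(); return 1e3*(r.T@(np.asarray(P)-o['eef_pos']))
E
python3 - <<'E'
from cyl import *
o=bot.get_obs();print(o['clock'],o['eef_pos'],o['grip_width'])
im,d,p=shot('wrist'); save('w2.png',im); w=cloud(d,p)
print('rod',topdisc(w,d,(.526,-.346),.1),side(w,d,(.526,-.346),(.045,.094),.010))
print('pin',topdisc(w,d,(.529,-.175),.114),side(w,d,(.529,-.175),(.075,.108),.011))
m=(abs(w[...,2]-.04)<.003)&(np.hypot(w[...,0]-.528,w[...,1]+.345)<.05)
q=w[m][:,:2]*1e3; print('blocktop',cv2.minAreaRect(q.astype(np.float32)),len(q))
o=bot.get_obs(); print(tool(o,[.526,-.346,.085]))
E
```

```text
3.975 [ 0.5266 -0.3464  0.2402] 0.04244114193806362
rod (657, array([ 0.5243, -0.3475]), 10.06863784790039, array([ 0.5237, -0.3474,  0.0999])) (442, array([ 0.5247, -0.3476]), np.float64(0.00017150461931497927))
pin (1055, array([ 0.528 , -0.1769]), 11.852836608886719, array([ 0.5267, -0.1781,  0.114 ])) (1194, array([ 0.5276, -0.1764]), np.float64(0.0004121649642515055))
blocktop ((524.5719604492188, -347.5440673828125), (60.74238204956055, 60.29252624511719), 0.376841276884079) 3960
[  1.0898   0.0036 155.9185]
```

View pics/w2.png

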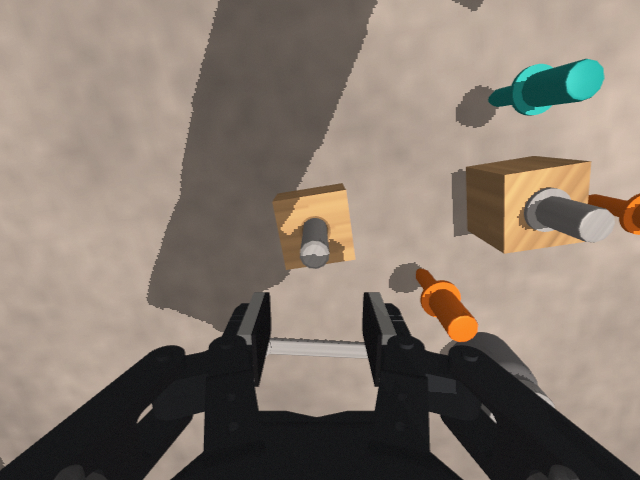

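Call:
{"fn": "step_arm", "kwargs": {
  "rows": [
    [[2, -1, 50], 0],
    [[2, -1, 101], 0],
    [[2, -1, 101], 0],
    [[2, -1, 101], 0]
  ]
}}

```text
clock: 4.53
eef_pos: [0.5256, -0.3481, 0.1417]
tool_rot: [0.079, 0.997, -0.001, 0.002]
ft_force: [-0.4, -0.1, 0.4]
grip_width: 0.0429
grasp_force: 0.0
```

Call:
{"fn": "step_arm", "kwargs": {
  "rows": [
    [[0, 0, 0], 0],
    [[0, 0, 0], 0],
    [[0, 0, 0], 0],
    [[0, 0, 0], 0],
    [[0, 0, 0], 0],
    [[0, 0, 0], 0]
  ],
  "claw": 1
}}

```text
clock: 5.28
eef_pos: [0.5257, -0.3488, 0.1423]
tool_rot: [0.08, 0.997, -0.001, 0.003]
ft_force: [-0.9, 2.6, 6.0]
grip_width: 0.0184
grasp_force: 58.5
```

Call:
{"fn": "step_arm", "kwargs": {
  "rows": [
    [[0, 0, -20], 0],
    [[0, 0, -30], 0],
    [[0, 0, -30], 0],
    [[-6, 0, -30], 0],
    [[-11, 0, -30], 0],
    [[-22, 0, -30], 0],
    [[-31, 0, -27], 0],
    [[-36, 0, -25], 0],
    [[-41, 0, -24], 0],
    [[-44, 0, -22], 0],
    [[-44, 0, -22], 0],
    [[-44, 0, -22], 0]
  ]
}}

```text
clock: 6.78
eef_pos: [0.5658, -0.3548, 0.1603]
tool_rot: [0.08, 0.997, 0.001, -0.003]
ft_force: [-6.2, 1.3, 3.4]
grip_width: 0.0182
grasp_force: 60.3
```

Call:
{"fn": "step_arm", "kwargs": {
  "rows": [
    [[0, 0, -40], 0],
    [[0, 0, -80], 0],
    [[0, 0, -80], 0],
    [[0, 0, -80], 0]
  ]
}}

```text
clock: 7.28
eef_pos: [0.5672, -0.3551, 0.2392]
tool_rot: [0.08, 0.997, 0.001, -0.001]
ft_force: [1.0, -0.4, -3.0]
grip_width: 0.0185
grasp_force: 60.0
```

```bash
cat > axis.py <<'E'
from cyl import *
import sys
o=bot.get_obs(); r=R.from_quat(o['tool_rot']).as_matrix(); print(o['clock'],o['eef_pos'],o['grip_width'],o['grasp_force'],r[:,0],r[:,2])
G=o['eef_pos']+r@[0,0,.054]
rad=float(sys.argv[1]); lo,hi=float(sys.argv[2]),float(sys.argv[3])
for c in('wrist','scene'):
    im,d,p=shot(c); save(f'ax_{c}_{int(o["clock"]*10)}.png',im); w=cloud(d,p); L=(w-G)@r   # tool coords at grasp point
    m=(abs(L[...,1])<rad*1.2)&(L[...,2]>lo)&(L[...,2]<hi)&(abs(L[...,0])<.075)&(d>0); q=L[m]
    if len(q)<20: print(c,'few',len(q)); continue
    def f(t):
        u=np.array([-np.sin(t[0]),np.sin(t[1]),-np.cos(t[0])]); u/=np.linalg.norm(u)
        e=q-[t[2],t[3],0]; return np.linalg.norm(np.cross(e,u),axis=1)-rad
    s=least_squares(f,[.5,0,0,0],loss='soft_l1',f_scale=.001)
    u=np.array([-np.sin(s.x[0]),0,-np.cos(s.x[0])]); print(c,len(q),'tilt deg',np.degrees(s.x[:2]),'at grasp mm',s.x[2:]*1e3,'rms',np.sqrt(np.mean(s.fun**2))*1e3,'along(top+)',np.percentile(q@u,[1,99])*1e3)
E
python3 axis.py .010 .024 .075
```

```text
7.275 [ 0.5672 -0.3551  0.2392] 0.018465770375919663 59.975145241787686 [-0.9872  0.1595  0.0021] [-0.0019  0.0013 -1.    ]
wrist 2229 tilt deg [26.5532 -0.222 ] at grasp mm [ 4.6016 -0.3373] rms 0.34389905046661245 along(top+) [-81.2415 -32.9085]
scene 59 tilt deg [26.5245 -0.1791] at grasp mm [4.8387 2.5104] rms 0.35158952283712347 along(top+) [-80.1272 -25.5419]
```

Call:
{"fn": "step_arm", "kwargs": {
  "rows": [
    [[0, 20, -50], 0],
    [[3, 75, -71], 0],
    [[5, 130, -71], 0],
    [[8, 190, -71], 0],
    [[11, 250, -71], 0],
    [[11, 310, -71], 0],
    [[11, 370, -71], 0],
    [[11, 420, -71], 0],
    [[11, 446, -71], 0],
    [[11, 446, -71], 0],
    [[11, 446, -40], 0],
    [[11, 446, -20], 0]
  ]
}}

```text
clock: 8.88
eef_pos: [0.6269, 0.0856, 0.2582]
tool_rot: [0.08, 0.997, -0.001, -0.002]
ft_force: [0.3, -1.0, -3.0]
grip_width: 0.0184
grasp_force: 60.0
```

```bash
cat > rel.py <<'E'
# position of rod/pin end relative to a deck-frame target: uses wrist view
from cyl import *
import sys
D=np.array([[-.85413,-.16032,.49474],[.13873,-.98706,-.08036],[.50122,0,.86532]]); q0=np.array([.54702,.12765,.05275])
def deck(P): return (P-q0)@D-[-.012,.0126,0]
E
python3 - <<'E'
from rel import *
o=bot.get_obs(); r=R.from_quat(o['tool_rot']).as_matrix(); print(o['eef_pos'],o['joint_vel'])
im,d,p=shot('wrist'); save('w3.png',im); w=cloud(d,p); G=o['eef_pos']+r@[0,0,.054]; L=(w-G)@r
m=(abs(L[...,1])<.012)&(L[...,2]>.024)&(L[...,2]<.078)&(L[...,0]>-.01)&(L[...,0]<.055)&(d>0); q=L[m]
def f(t):
    u=np.array([-np.sin(t[0]),np.sin(t[1]),-np.cos(t[0])]); u/=np.linalg.norm(u)
    return np.linalg.norm(np.cross(q-[t[2],t[3],0],u),axis=1)-.010
s=least_squares(f,[.46,0,.0047,0],loss='soft_l1',f_scale=.001); print(len(q),np.degrees(s.x[:2]),s.x[2:]*1e3,np.std(s.fun))
u=np.array([-np.sin(s.x[0]),0,-np.cos(s.x[0])]); e0=np.array([s.x[2],s.x[3],0]); al=np.percentile((q-e0)@u,1)
B=G+r@(e0+al*u); print('bottom',B,'deck',1e3*deck(B),'want (0,15,50+20)'); print('al',al)
E=deck(w); h=E-[0,.015,.05]
m=(abs(h[...,2])<.003)&(abs(h[...,0])<.03)&(abs(h[...,1])<.03)&(d>0); a=E[m]; print('socket top bb',a.min(0),a.max(0),len(a))
E
```

```text
[0.6269 0.0856 0.2582] [-0.0045  0.0556 -0.3137 -0.3726 -0.0005 -0.0003]
2236 [26.5016 -0.1114] [ 4.5999 -0.2768] 0.00034629188635565693
bottom [0.5869 0.0916 0.1334] deck [13.3662 16.558  92.4531] want (0,15,50+20)
al -0.07922246976742763
socket top bb [-0.0241 -0.0079  0.047 ] [0.0229 0.0382 0.0521] 2679
```

View pics/w3.png

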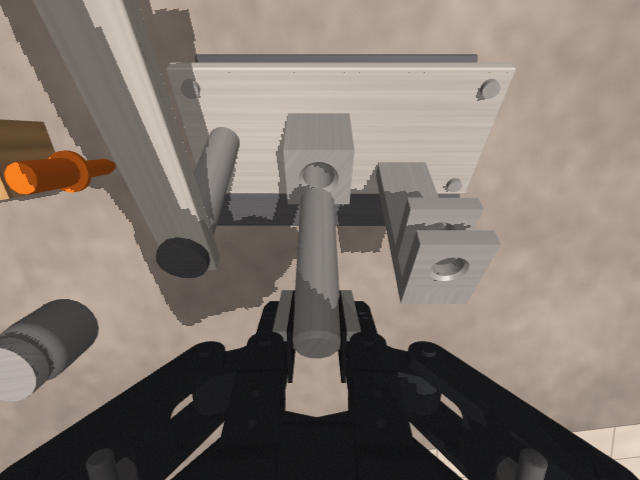

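Call:
{"fn": "step_arm", "kwargs": {
  "rows": [
    [[-3, 2, 11], 0],
    [[-3, 2, 22], 0],
    [[-3, 2, 22], 0],
    [[2, 2, 31], 0],
    [[6, 2, 38], 0],
    [[9, 2, 43], 0],
    [[12, 2, 48], 0],
    [[14, 2, 52], 0],
    [[14, 2, 52], 0]
  ]
}}

```text
clock: 10.05
eef_pos: [0.6141, 0.0903, 0.2085]
tool_rot: [0.08, 0.997, -0.001, -0.0]
ft_force: [1.6, -3.4, -3.9]
grip_width: 0.0184
grasp_force: 60.0
```

```bash
cat > rod.py <<'E'
from rel import *
o=bot.get_obs(); r=R.from_quat(o['tool_rot']).as_matrix(); print(o['clock'],o['eef_pos'],o['ft_force'],o['ft_torque'])
im,d,p=shot('wrist'); save('w%d.png'%(o['clock']*10),im); w=cloud(d,p); E=deck(w)
m=(abs(E[...,1]-.015)<.012)&(E[...,2]>.056)&(abs(E[...,0])<.035)&(E[...,2]<.16)&(d>0)
G=o['eef_pos']+r@[0,0,.054]; L=(w-G)@r; m&=(L[...,2]>.02)|((L[...,2]<-.005)&(L[...,2]>-.03)); q=E[m]
def f(t):
    u=np.array([np.sin(t[0]),np.sin(t[1]),np.cos(t[0])]); u/=np.linalg.norm(u)
    return np.linalg.norm(np.cross(q-[t[2],t[3],.05],u),axis=1)-.010
s=least_squares(f,[0,0,0,.015],loss='soft_l1',f_scale=.001); print(len(q),'tilt rel deck',np.degrees(s.x[:2]),'at mouth',s.x[2:]*1e3,np.std(s.fun),'top',np.percentile(q[:,2],99))
print('grasp deck',1e3*deck(G))
E
python3 rod.py
```

```text
10.05 [0.6141 0.0903 0.2085] [ 1.5536 -3.4308 -3.8781] [-0.9073 -0.4833  0.0846]
5498 tilt rel deck [4.9389 0.312 ] at mouth [-1.0943 13.9233] 0.0028995492487933583 top 0.1500946153961591
grasp deck [  0.4761  13.5868 124.2223]
```

Call:
{"fn": "step_arm", "kwargs": {
  "rows": [
    [[1, -1, 2], 0],
    [[1, -1, 5], 0],
    [[3, -1, 10], 0],
    [[4, -1, 15], 0],
    [[6, -1, 19], 0],
    [[6, -1, 19], 0]
  ]
}}

```text
clock: 10.85
eef_pos: [0.6069, 0.091, 0.189]
tool_rot: [0.08, 0.997, -0.0, -0.002]
ft_force: [-4.1, -2.1, -1.7]
grip_width: 0.0184
grasp_force: 59.9
```

```bash
python3 rod.py
```

```text
10.85 [0.6069 0.091  0.189 ] [-4.1161 -2.1447 -1.7285] [-0.5258  0.8497  0.0659]
4673 tilt rel deck [4.0909 0.1668] at mouth [-1.7337 14.3649] 0.003172378389646718 top 0.13121999180779068
grasp deck [ -2.8529  14.0101 103.7095]
```

Call:
{"fn": "step_arm", "kwargs": {
  "rows": [
    [[2, 0, 4], 0],
    [[5, 0, 9], 0],
    [[7, 0, 13], 0],
    [[8, 0, 14], 0],
    [[8, 0, 14], 0]
  ]
}}

```text
clock: 11.52
eef_pos: [0.6015, 0.0919, 0.1776]
tool_rot: [0.08, 0.997, 0.0, 0.002]
ft_force: [-0.6, -4.1, 7.9]
grip_width: 0.0185
grasp_force: 60.8
```

Call:
{"fn": "step_arm", "kwargs": {
  "rows": [
    [[0, 0, 0], 0],
    [[0, 0, 0], 0],
    [[0, 0, 0], 0],
    [[0, 0, 0], 0]
  ],
  "claw": 0.2
}}

```text
clock: 12.02
eef_pos: [0.6014, 0.089, 0.1763]
tool_rot: [0.082, 0.997, -0.003, 0.002]
ft_force: [-1.5, -13.1, 2.6]
grip_width: 0.034
grasp_force: 0.0
```

```bash
python3 rod.py
```

```text
12.025 [0.6014 0.089  0.1763] [ -1.5149 -13.1161   2.5923] [-1.838   0.1917 -0.159 ]
2423 tilt rel deck [-1.3759  0.2044] at mouth [-2.2425 15.3114] 0.002208504828643204 top 0.10268587050966221
grasp deck [-5.0796 17.0964 90.2822]
```

Call:
{"fn": "step_arm", "kwargs": {
  "rows": [
    [[0, -4, 0], 0],
    [[-5, -4, -12], 0],
    [[-15, -4, -40], 0],
    [[-20, -4, -80], 0],
    [[-20, -4, -120], 0],
    [[-20, -4, -120], 0],
    [[-20, -4, -120], 0]
  ]
}}

```text
clock: 12.95
eef_pos: [0.6197, 0.0857, 0.296]
tool_rot: [0.08, 0.997, 0.0, 0.0]
ft_force: [-0.1, -1.1, -1.1]
grip_width: 0.0345
grasp_force: 0.0
```

```bash
python3 - <<'E'
from rel import *
o=bot.get_obs(); r=R.from_quat(o['tool_rot']).as_matrix(); print(o['clock'],o['eef_pos'],o['ft_force'],r[:,1])
im,d,p=shot('wrist'); save('w5.png',im); w=cloud(d,p); E=deck(w)
m=(abs(E[...,2]-.102)<.004)&(np.hypot(E[...,0],E[...,1]-.015)<.02)&(d>0); print('rod top deck',E[m].mean(0) if m.any() else None,m.sum())
m=(abs(E[...,2]-.118)<.004)&(E[...,0]>.03)&(E[...,0]<.22)&(E[...,1]>0)&(E[...,1]<.15)&(d>0); q=E[m]
print('bar',len(q)); 
if len(q): print(q.min(0),q.max(0),cv2.fitLine((q[:,:2]*1e3).astype(np.float32),cv2.DIST_L2,0,.01,.01).T)
m=(abs(E[...,2]-.130)<.003)&(abs(E[...,0])<.03)&(abs(E[...,1]+.055)<.03)&(d>0); q=E[m]; print('ear',q.min(0),q.max(0),len(q))
hd=np.array([0,.09,.118])+[.195,0,.03]; H=q0+D@(hd+[-.012,.0126,0]); print('handle est',H,'tool',tool(o,H))
m=(E[...,2]>.125)&(E[...,2]<.172)&(np.hypot(E[...,0]-.195,E[...,1]-.09)<.03)&(d>0); q=E[m]; print('handle pts',len(q),q.min(0) if len(q) else '',q.max(0) if len(q) else '')
if len(q):
    s=least_squares(lambda t:np.hypot(q[:,0]-t[0],q[:,1]-t[1])-.009,[.195,.09],loss='soft_l1',f_scale=.001); print(s.x,np.std(s.fun))
E
```

```text
12.95 [0.6197 0.0857 0.296 ] [-0.0824 -1.0773 -1.0679] [0.1588 0.9873 0.001 ]
rod top deck [-0.0002  0.0154  0.1015] 477
bar 13026
[0.03   0.0755 0.114 ] [0.1353 0.105  0.1207] [[ 1.      0.0035 94.9167 89.3664]]
ear [-0.03   -0.0753  0.127 ] [ 0.0206 -0.0345  0.1317] 2917
handle est [0.4475 0.0399 0.2725] tool [162.7737 -72.6279  23.2922]
handle pts 0
```

Call:
{"fn": "step_arm", "kwargs": {
  "rows": [
    [[0, 0, -60], 0],
    [[40, -20, -90], 0],
    [[95, -45, -90], 0],
    [[150, -70, -90], 0],
    [[161, -73, -90], 0],
    [[161, -73, -90], 0],
    [[161, -73, -60], 0],
    [[161, -73, -34], 0],
    [[161, -73, -34], 0],
    [[161, -73, -34], 0]
  ]
}}

```text
clock: 14.25
eef_pos: [0.4502, 0.0389, 0.3303]
tool_rot: [0.08, 0.997, 0.0, 0.0]
ft_force: [0.6, -0.7, 0.3]
grip_width: 0.034
grasp_force: 0.0
```

```bash
python3 - <<'E'
from rel import *
o=bot.get_obs(); r=R.from_quat(o['tool_rot']).as_matrix(); print(o['clock'],o['eef_pos'],o['ft_force'])
im,d,p=shot('wrist'); w=cloud(d,p); save('w6.png',im); E=deck(w)
for zl,zh in((.125,.140),(.15,.17),):
    m=(E[...,2]>zl)&(E[...,2]<zh)&(abs(E[...,1]-.09)<.012)&(E[...,0]>.17)&(E[...,0]<.22)&(d>0); q=E[m]; print(len(q))
    if len(q)>20:
        s=least_squares(lambda t:np.hypot(q[:,0]-t[0],q[:,1]-t[1])-.009,[.195,.09],loss='soft_l1',f_scale=.001); print(s.x,np.std(s.fun))
print('grasp deck',deck(o['eef_pos']+r@[0,0,.054]))
E
```

```text
14.25 [0.4502 0.0389 0.3303] [ 0.6264 -0.6776  0.3143]
1059
[0.1937 0.0901] 0.0004169628504116386
2391
[0.1937 0.0901] 0.0018265291008579332
grasp deck [0.1945 0.0905 0.1527]
```

View pics/w6.png

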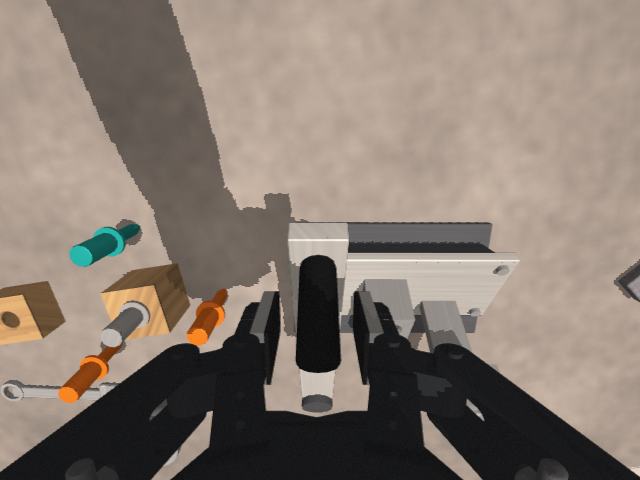

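Call:
{"fn": "step_arm", "kwargs": {
  "rows": [
    [[0, 0, 0], 0],
    [[0, 0, 0], 0],
    [[0, 0, 0], 0],
    [[0, 0, 0], 0],
    [[0, 0, 0], 0]
  ],
  "claw": 1
}}

```text
clock: 14.92
eef_pos: [0.4496, 0.0388, 0.3311]
tool_rot: [0.08, 0.997, 0.0, 0.002]
ft_force: [1.8, 0.7, 5.6]
grip_width: 0.0163
grasp_force: 58.8
```

Call:
{"fn": "step_arm", "kwargs": {
  "rows": [
    [[0, 13, 0], 0],
    [[-2, 27, 1], 0],
    [[-7, 54, 4], 0],
    [[-15, 79, 8], 0],
    [[-26, 103, 15], 0],
    [[-40, 125, 23], 0],
    [[-56, 145, 32], 0],
    [[-75, 162, 43], 0],
    [[-75, 162, 43], 0]
  ]
}}

```text
clock: 16.05
eef_pos: [0.5512, 0.1859, 0.2867]
tool_rot: [0.081, 0.997, -0.002, 0.002]
ft_force: [3.3, -3.6, 4.6]
grip_width: 0.0166
grasp_force: 62.5
```

Call:
{"fn": "step_arm", "kwargs": {
  "rows": [
    [[-20, 14, 12], 0],
    [[-42, 24, 24], 0],
    [[-55, 28, 31], 0],
    [[-68, 31, 39], 0],
    [[-81, 33, 47], 0],
    [[-94, 33, 54], 0],
    [[-96, 33, 55], 0],
    [[-96, 33, 55], 0]
  ]
}}

```text
clock: 17.05
eef_pos: [0.6495, 0.2044, 0.2323]
tool_rot: [0.08, 0.997, 0.001, 0.001]
ft_force: [2.3, 2.3, 4.6]
grip_width: 0.0164
grasp_force: 62.6
```

```bash
cat > eye.py <<'E'
from rel import *
o=bot.get_obs(); r=R.from_quat(o['tool_rot']).as_matrix(); print(o['clock'],o['eef_pos'],o['ft_force'],'grasp deck',deck(o['eef_pos']+r@[0,0,.054])*1e3)
for c in('wrist','top','scene'):
    im,d,p=shot(c); save(f'eye_{c}_{int(o["clock"]*10)}.png',im); w=cloud(d,p); E=deck(w)
    m=(abs(E[...,2]-.118)<.004)&(E[...,1]<.075)&(E[...,1]>-.03)&(abs(E[...,0])<.06)&(d>0); q=E[m]
    if len(q)>20:
        l=cv2.fitLine((q[:,:2]*1e3).astype(np.float32),cv2.DIST_HUBER,0,.01,.01).ravel(); t=(90-l[3])/l[1]
        print(c,len(q),'bar line',l,'angle',np.arctan2(-l[0],l[1]) if l[1]>0 else np.arctan2(l[0],-l[1]),'x at -55',l[2]+l[0]/l[1]*(-55-l[3]),'x at 90',l[2]+l[0]*t)
    m=(E[...,2]>.128)&(E[...,2]<.17)&(np.hypot(E[...,0],E[...,1]+.105)<.016)&(d>0); q=E[m]
    if len(q)>20:
        s=least_squares(lambda t:np.hypot(q[:,0]-t[0],q[:,1]-t[1])-.009,[0,-.105],loss='soft_l1',f_scale=.001); print(c,'handle',len(q),s.x,np.std(s.fun))
E
python3 eye.py
```

```text
17.05 [0.6495 0.2044 0.2323] [2.3005 2.3322 4.6406] grasp deck [  -2.0364 -104.8543  153.2783]
wrist 6686 bar line [ 0.1784 -0.9839  4.6883  8.9419] angle 0.17940602 x at -55 16.284515 x at 90 -10.012095
wrist handle 5217 [ 0.0045 -0.1047] 0.002004432887569667
top 407 bar line [ 0.031  -0.9995  0.7645 22.9254] angle 0.030987814 x at -55 3.180025 x at 90 -1.3146464
scene 659 bar line [ 0.0326 -0.9995  0.1915 21.7585] angle 0.0326 x at -55 2.6947534 x at 90 -2.033922
scene handle 99 [-0.0063 -0.1062] 0.0033293724618271192
```

Call:
{"fn": "step_arm", "kwargs": {
  "rows": [
    [[-3, 0, 1.5], 0],
    [[-5, 0, 3], 0],
    [[-7, 0, 4], 0],
    [[-7, 0, 4], 0]
  ]
}}

```text
clock: 17.7
eef_pos: [0.6553, 0.2036, 0.229]
tool_rot: [0.079, 0.997, 0.001, -0.0]
ft_force: [-0.6, 2.8, 7.5]
grip_width: 0.0167
grasp_force: 62.7
```

```bash
python3 eye.py
```

```text
17.7 [0.6553 0.2036 0.229 ] [-0.5807  2.7758  7.5118] grasp deck [  -8.6256 -104.998   153.2273]
wrist 6668 bar line [ 0.1652 -0.9863  2.3316  7.8962] angle 0.16599378 x at -55 12.868925 x at 90 -11.423702
wrist handle 6018 [-0.0012 -0.1048] 0.00262849729873415
top 425 bar line [ 0.0098  1.     -0.7516 22.008 ] angle -0.00979145 x at -55 -1.5056543 x at 90 -0.08584869
scene 653 bar line [ 0.0019  1.     -2.0946 15.345 ] angle -0.0018895428 x at -55 -2.2274966 x at 90 -1.9535125
scene handle 54 [-0.003  -0.1083] 0.003554625911357097
```

Call:
{"fn": "step_arm", "kwargs": {
  "rows": [
    [[-2, 0, 1], 0],
    [[-4, 0, 2], 0],
    [[-4, 0, 2], 0]
  ]
}}

```text
clock: 18.23
eef_pos: [0.6557, 0.2035, 0.2288]
tool_rot: [0.079, 0.997, 0.001, -0.003]
ft_force: [-13.9, 1.5, 18.6]
grip_width: 0.0164
grasp_force: 63.6
```

```bash
python3 eye.py
```

```text
18.225 [0.6557 0.2035 0.2288] [-13.871    1.4789  18.5735] grasp deck [  -8.8241 -105.0322  153.1348]
wrist 6700 bar line [ 0.1665 -0.986   2.2411  7.9619] angle 0.16727228 x at -55 12.872241 x at 90 -11.611014
wrist handle 6024 [-0.0012 -0.1048] 0.00262614439257223
top 419 bar line [ 0.0124  0.9999 -1.231  22.8083] angle -0.012403206 x at -55 -2.1961417 x at 90 -0.39758474
scene 657 bar line [ 0.0058 -1.     -1.8926 22.3064] angle 0.0058036605 x at -55 -1.4438853 x at 90 -2.2854257
scene handle 52 [-0.0027 -0.1092] 0.003110470487137122
```

Call:
{"fn": "step_arm", "kwargs": {
  "rows": [
    [[4, 0, -2], 0],
    [[4, 0, -2], 0]
  ]
}}

```text
clock: 18.62
eef_pos: [0.6552, 0.2036, 0.229]
tool_rot: [0.079, 0.997, 0.001, 0.0]
ft_force: [-1.4, 3.0, 8.3]
grip_width: 0.0166
grasp_force: 62.5
```

Call:
{"fn": "step_arm", "kwargs": {
  "rows": [
    [[0, 0, 0], 0],
    [[0, 0, 0], 0],
    [[0, 0, 0], 0],
    [[0, 0, -30], 0],
    [[0, 0, -70], 0],
    [[0, 0, -100], 0]
  ],
  "claw": 0.4
}}

```text
clock: 19.38
eef_pos: [0.6557, 0.2025, 0.3291]
tool_rot: [0.08, 0.997, -0.0, 0.0]
ft_force: [0.6, -1.1, 0.2]
grip_width: 0.0255
grasp_force: 0.0
```

Call:
{"fn": "step_arm", "kwargs": {
  "rows": [
    [[10, -60, 0], 0],
    [[20, -120, 0], 0],
    [[30, -180, 0], 0],
    [[40, -240, 0], 0],
    [[50, -300, 0], 0],
    [[66, -360, 40], 0],
    [[66, -395, 80], 0],
    [[66, -395, 80], 0],
    [[66, -395, 80], 0],
    [[66, -395, 80], 0]
  ],
  "claw": 0.1
}}

```text
clock: 20.62
eef_pos: [0.5287, -0.1759, 0.2493]
tool_rot: [0.079, 0.997, -0.0, 0.001]
ft_force: [0.5, 0.3, 0.6]
grip_width: 0.0385
grasp_force: 0.0
```

```bash
python3 - <<'E'
from cyl import *
o=bot.get_obs();print(o['clock'],o['eef_pos'],o['grip_width'])
im,d,p=shot('wrist'); save('w7.png',im); w=cloud(d,p)
print('pin',topdisc(w,d,(.528,-.177),.1145),side(w,d,(.528,-.177),(.075,.108),.011))
m=(abs(w[...,2]-.066)<.003)&(np.hypot(w[...,0]-.528,w[...,1]+.177)<.05)
q=w[m][:,:2]*1e3; print('blocktop',cv2.minAreaRect(q.astype(np.float32)),len(q))
t=topdisc(w,d,(.528,-.177),.1145)[1]; print('tool shift',tool(o,[t[0],t[1],.150]))
m=(np.hypot(w[...,0]-.554,w[...,1]+.1)<.03)&(w[...,2]>.08)&(d>0); print('orange',w[m].min(0) if m.any() else '',w[m].max(0) if m.any() else '')
E
python3 eye.py | tail -4
```

```text
20.625 [ 0.5287 -0.1759  0.2493] 0.038486680586884696
pin (804, array([ 0.5274, -0.1765]), 10.817203521728516, array([ 0.5268, -0.1765,  0.1141])) (374, array([ 0.5279, -0.1767]), np.float64(0.00019845553241976257))
blocktop ((527.6709594726562, -176.63836669921875), (60.67998123168945, 60.16667556762695), 0.020777978003025055) 3979
tool shift [ 1.4773 -0.796  99.3259]
orange [ 0.5263 -0.1285  0.08  ] [ 0.5556 -0.0881  0.2695]
top 414 bar line [ 0.033  -0.9995 -1.1819 22.6326] angle 0.033023074 x at -55 1.3826939 x at 90 -3.4073935
top handle 100 [-0.0032 -0.105 ] 0.0018671782584089918
scene 656 bar line [ 0.0029 -1.     -1.8856 21.8571] angle 0.0029204646 x at -55 -1.6611463 x at 90 -2.0846148
scene handle 127 [-0.0011 -0.1074] 0.0020637581708991457
```

Call:
{"fn": "step_arm", "kwargs": {
  "rows": [
    [[1, -1, 50], 0],
    [[1, -1, 85], 0],
    [[1, -1, 99], 0],
    [[1, -1, 99], 0],
    [[1, -1, 99], 0]
  ]
}}

```text
clock: 21.45
eef_pos: [0.5276, -0.1778, 0.1506]
tool_rot: [0.08, 0.997, -0.0, 0.002]
ft_force: [0.2, -0.3, 0.2]
grip_width: 0.038
grasp_force: 0.0
```

Call:
{"fn": "step_arm", "kwargs": {
  "rows": [
    [[0, 0, 0], 0],
    [[0, 0, 0], 0],
    [[0, 0, 0], 0],
    [[0, 0, 0], 0],
    [[0, 0, 0], 0]
  ],
  "claw": 1
}}

```text
clock: 22.08
eef_pos: [0.5275, -0.1776, 0.1508]
tool_rot: [0.08, 0.997, -0.0, 0.002]
ft_force: [-0.6, 1.6, 5.4]
grip_width: 0.0209
grasp_force: 58.4
```

Call:
{"fn": "step_arm", "kwargs": {
  "rows": [
    [[0, 0, -25], 0],
    [[0, 0, -50], 0],
    [[0, 0, -50], 0],
    [[-6, 0, -50], 0],
    [[-12, 0, -49], 0],
    [[-22, 0, -47], 0],
    [[-31, 0, -43], 0],
    [[-36, 0, -41], 0],
    [[-40, 0, -38], 0],
    [[-45, 0, -35], 0],
    [[-45, 0, -35], 0],
    [[-45, 0, -35], 0]
  ]
}}

```text
clock: 23.58
eef_pos: [0.5691, -0.1839, 0.1828]
tool_rot: [0.08, 0.997, 0.001, -0.003]
ft_force: [-4.3, 1.6, 5.8]
grip_width: 0.0207
grasp_force: 62.9
```

Call:
{"fn": "step_arm", "kwargs": {
  "rows": [
    [[0, 0, -40], 0],
    [[0, 0, -90], 0],
    [[0, 0, -90], 0],
    [[0, 0, -90], 0]
  ]
}}

```text
clock: 24.08
eef_pos: [0.5704, -0.1846, 0.2721]
tool_rot: [0.08, 0.997, 0.0, -0.001]
ft_force: [0.0, -0.4, -2.7]
grip_width: 0.0204
grasp_force: 61.8
```

```bash
python3 axis.py .007 .040 .068
```

```text
24.075 [ 0.5704 -0.1846  0.2721] 0.02043956063900835 61.83795690536499 [-0.9872  0.1596  0.0024] [-0.0024  0.0007 -1.    ]
wrist 864 tilt deg [27.3635 -0.1409] at grasp mm [ 5.848  -0.3225] rms 0.3976547294646394 along(top+) [-80.7016 -50.4652]
scene few 7
```

Call:
{"fn": "step_arm", "kwargs": {
  "rows": [
    [[-5, 20, -55], 0],
    [[-10, 75, -78], 0],
    [[-20, 130, -78], 0],
    [[-30, 190, -78], 0],
    [[-40, 250, -78], 0],
    [[-50, 300, -78], 0],
    [[-60, 347, -78], 0],
    [[-60, 347, -78], 0],
    [[-60, 347, -50], 0],
    [[-60, 347, -38], 0],
    [[-60, 347, -38], 0],
    [[-60, 347, -38], 0]
  ]
}}

```text
clock: 25.68
eef_pos: [0.6855, 0.1477, 0.3128]
tool_rot: [0.08, 0.997, 0.0, 0.001]
ft_force: [0.0, 1.4, -1.6]
grip_width: 0.0208
grasp_force: 61.9
```

```bash
cat > pin.py <<'E'
from rel import *
lo=float(sys.argv[1]); hi=float(sys.argv[2])
o=bot.get_obs(); r=R.from_quat(o['tool_rot']).as_matrix(); print(o['clock'],o['eef_pos'],o['ft_force'])
im,d,p=shot('wrist'); save('p%d.png'%(o['clock']*10),im); w=cloud(d,p); G=o['eef_pos']+r@[0,0,.054]; L=(w-G)@r; E=deck(w)
m=(abs(L[...,1])<.009)&(L[...,2]>.036)&(L[...,2]<.09)&(L[...,0]>.012)&(L[...,0]<.055)&(E[...,2]>.134)&(d>0); q=L[m]
def f(t,Q=q):
    u=np.array([-np.sin(t[0]),np.sin(t[1]),-np.cos(t[0])]); u/=np.linalg.norm(u)
    return np.linalg.norm(np.cross(Q-[t[2],t[3],0],u),axis=1)-.007
sh=q[(q[:,2]>lo)&(q[:,2]<hi)]
s=least_squares(lambda t:f(t,sh),[.48,0,.0058,0],loss='soft_l1',f_scale=.001); print(len(q),len(sh),'tilt',np.degrees(s.x[:2]),'off',s.x[2:]*1e3,np.std(s.fun))
u=np.array([-np.sin(s.x[0]),0,-np.cos(s.x[0])]); e0=np.array([s.x[2],s.x[3],0]); al=np.percentile((q-e0)@u,.5)
B=G+r@(e0+al*u); print('tip',B,'deck rel yoke_top mm',1e3*deck(B)-[0,-55,130],'al',al*1e3)
m=(abs(E[...,2]-.130)<.0025)&(abs(E[...,0])<.03)&(abs(E[...,1]+.055)<.03)&(d>0)&~((abs(L[...,1])<.02)&(L[...,2]<.06)); a=E[m]; print('ear bb',np.percentile(a,1,0)*1e3,np.percentile(a,99,0)*1e3,len(a))
E
python3 pin.py .040 .066
```

```text
25.675 [0.6855 0.1477 0.3128] [ 0.0317  1.3847 -1.6157]
1060 843 tilt [27.7758 -0.0825] off [ 5.334  -0.3075] 0.0003607122798652401
tip [0.6422 0.1545 0.1854] deck rel yoke_top mm [ 0.9233  0.6488 29.7232] al -82.92606328851481
ear bb [-29.1757 -74.4401 127.9043] [ 19.3224 -35.1177 131.4414] 3290
```

Call:
{"fn": "step_arm", "kwargs": {
  "rows": [
    [[4, 1, 9], 0],
    [[9, 1, 17], 0],
    [[12, 1, 22], 0],
    [[14, 1, 26], 0],
    [[16, 1, 30], 0],
    [[17, 1, 32], 0],
    [[17, 1, 32], 0]
  ]
}}

```text
clock: 26.6
eef_pos: [0.6687, 0.152, 0.2798]
tool_rot: [0.08, 0.997, -0.0, -0.0]
ft_force: [-0.5, 0.2, -2.0]
grip_width: 0.0202
grasp_force: 61.9
```

```bash
python3 pin.py .038 .060; ls pics
```

```text
26.6 [0.6687 0.152  0.2798] [-0.4584  0.2259 -1.9671]
881 794 tilt [28.1981 -0.0542] off [ 4.8601 -0.2566] 0.00034299748632918704
tip [0.6307 0.1579 0.1632] deck rel yoke_top mm [ 0.0978 -0.8397  4.5639] al -71.02786468508744
ear bb [-29.3634 -74.4784 128.363 ] [ 14.3801 -34.9619 131.6604] 2577
ax_scene_240.png
ax_scene_72.png
ax_wrist_240.png
ax_wrist_72.png
c1.png
eye_scene_170.png
eye_scene_177.png
eye_scene_182.png
eye_scene_206.png
eye_top_170.png
eye_top_177.png
eye_top_182.png
eye_top_206.png
eye_wrist_170.png
eye_wrist_177.png
eye_wrist_182.png
eye_wrist_206.png
p256.png
p266.png
scene0.png
top0.png
w1.png
w100.png
w108.png
w120.png
w2.png
w3.png
w5.png
w6.png
w7.png
```

Call:
{"fn": "step_arm", "kwargs": {
  "rows": [
    [[1, -0.5, 4], 0],
    [[3, -0.5, 8], 0],
    [[5, -0.5, 12], 0],
    [[6.5, -0.5, 15], 0],
    [[8, -0.5, 18], 0],
    [[8, -0.5, 18], 0]
  ]
}}

```text
clock: 27.4
eef_pos: [0.6605, 0.1528, 0.2616]
tool_rot: [0.08, 0.997, -0.0, -0.0]
ft_force: [-0.2, -0.6, -1.3]
grip_width: 0.0202
grasp_force: 61.9
```

```bash
python3 pin.py .036 .05; 
```

```text
27.4 [0.6605 0.1528 0.2616] [-0.2228 -0.583  -1.3079]
279 279 tilt [28.9363 -0.6425] off [ 4.1711 -0.7283] 0.0003606042940665548
tip [0.6314 0.1567 0.1622] deck rel yoke_top mm [-1.1904  0.166   4.1824] al -51.807234156831036
ear bb [-28.8632 -74.6235 128.8888] [ 19.1048 -34.7026 131.361 ] 123
```

Call:
{"fn": "step_arm", "kwargs": {
  "rows": [
    [[3, 0, 4], 0],
    [[6, 0, 8], 0],
    [[8, 0, 12], 0],
    [[11, 0, 17], 0],
    [[13, 0, 21], 0],
    [[13, 0, 21], 0]
  ]
}}

```text
clock: 28.2
eef_pos: [0.6476, 0.1548, 0.2403]
tool_rot: [0.08, 0.997, -0.0, -0.0]
ft_force: [0.8, -0.8, -2.2]
grip_width: 0.0206
grasp_force: 61.9
```

```bash
python3 - <<'E'
from rel import *
o=bot.get_obs(); r=R.from_quat(o['tool_rot']).as_matrix(); print(o['clock'],o['eef_pos'],o['ft_force'],1e3*deck(o['eef_pos']+r@[0,0,.054])-[0,-55,130])
im,d,p=shot('wrist'); save('p28.png',im); w=cloud(d,p); E=(deck(w)-[0,-.055,.130])*1e3
m=(np.hypot(E[...,0],E[...,1])<15.5)&(np.hypot(E[...,0],E[...,1])>12)&(E[...,0]>0)&(E[...,2]>1.5)&(E[...,2]<20)&(d>0); print('flange',np.percentile(E[m][:,2],[5,50,95]),m.sum())
E
```

```text
28.2 [0.6476 0.1548 0.2403] [ 0.764  -0.8045 -2.2087] [-3.1247 -0.5056 33.0975]
flange [ 5.514   6.4301 18.9415] 647
```

View pics/p28.png

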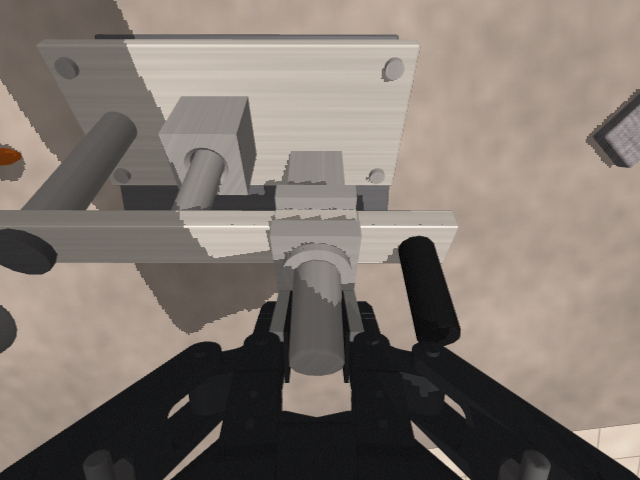

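Call:
{"fn": "step_arm", "kwargs": {
  "rows": [
    [[1, 0, 2], 0],
    [[1, 0, 2], 0],
    [[1, 0, 2], 0]
  ]
}}

```text
clock: 28.62
eef_pos: [0.647, 0.155, 0.2389]
tool_rot: [0.08, 0.997, 0.0, -0.0]
ft_force: [0.5, -0.6, -3.3]
grip_width: 0.0203
grasp_force: 61.9
```

Call:
{"fn": "step_arm", "kwargs": {
  "rows": [
    [[0, 0, 0], 0],
    [[0, 0, 0], 0],
    [[0, 0, 0], 0],
    [[0, 0, 0], 0]
  ],
  "claw": 0.35
}}

```text
clock: 29.12
eef_pos: [0.647, 0.155, 0.2391]
tool_rot: [0.08, 0.997, 0.0, 0.0]
ft_force: [0.6, 0.1, -0.5]
grip_width: 0.0278
grasp_force: 0.0
```

Call:
{"fn": "step_arm", "kwargs": {
  "rows": [
    [[-3, 0, -6], 0],
    [[-10, 0, -20], 0],
    [[-15, 0, -50], 0],
    [[0, 0, -100], 0],
    [[20, 0, -120], 0],
    [[20, 0, -120], 0],
    [[20, 0, -120], 0]
  ]
}}

```text
clock: 30.0
eef_pos: [0.6274, 0.1581, 0.358]
tool_rot: [0.08, 0.997, -0.0, -0.0]
ft_force: [-0.2, -0.0, -0.1]
grip_width: 0.0279
grasp_force: 0.0
```

```bash
python3 - <<'E'
from rel import *
o=bot.get_obs(); print(o['clock'],o['eef_pos'],o['ft_force'])
for c in('wrist','top','scene'):
    im,d,p=shot(c); save(f'end_{c}.png',im); w=cloud(d,p); E=(deck(w)-[0,-.055,.130])*1e3; rr=np.hypot(E[...,0],E[...,1])
    m=(rr<15)&(rr>12)&(E[...,2]>1.5)&(E[...,2]<12)&(d>0); m2=(rr<9)&(E[...,2]>35)&(E[...,2]<60)&(d>0)
    print(c,'flange top (want 4)',np.median(E[m][:,2]) if m.any() else '','head top (want 48)',E[m2].mean(0) if m2.any() else '',m.sum(),m2.sum())
    e=deck(w)*1e3; m3=(np.hypot(e[...,0],e[...,1]-15)<9)&(abs(e[...,2]-102)<5)&(d>0); print('rod top under bar',np.median(e[m3][:,2]) if m3.any() else 'hidden')
E
python3 eye.py
```

```text
30.0 [0.6274 0.1581 0.358 ] [-0.1907 -0.0324 -0.0638]
wrist flange top (want 4) 3.950876911124779 head top (want 48) [ 3.1133  0.0092 45.2794] 239 492
rod top under bar 98.43204346263367
top flange top (want 4) 4.594938587059477 head top (want 48)  3 0
rod top under bar 99.70034185423555
scene flange top (want 4) 4.650720505914668 head top (want 48) [-0.242   0.7231 47.687 ] 29 64
rod top under bar hidden
30.15 [0.6273 0.158  0.3569] [ 0.9099  0.5399 -0.2204] grasp deck [ 73.1199 -55.3234 253.634 ]
wrist 3295 bar line [ 0.0041 -1.      1.9121 22.6534] angle 0.0041250745 x at -55 2.2324166 x at 90 1.6342776
wrist handle 1120 [-0.0012 -0.1049] 0.0017058454846854976
top 415 bar line [ 0.0138 -0.9999 -1.1419 22.0069] angle 0.013818578 x at -55 -0.077667475 x at 90 -2.0814888
scene 649 bar line [ 0.0008  1.     -1.6235 21.9795] angle -0.0007870952 x at -55 -1.684051 x at 90 -1.5699222
scene handle 124 [-0.0011 -0.1073] 0.002003946577934716
```

View pics/end_wrist.png

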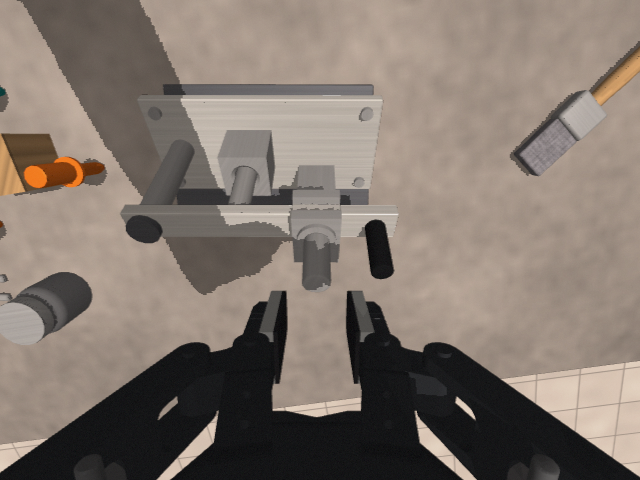

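The final view shows the rod in the socket under the closed bar near (243,180). The pin is seated with its flange on the upper ear near (317,235), and the gripper is clear.

```bash
python3 -c "
from workcell import bot
print(bot.job_done())"
```

```text
the job is handed in; nothing more can be done
None
```

I handed the job in at about 30 s. The rod is home in the socket, the latch bar is closed over it, and the pin is through both ears and the eye. Its shoulder rests on the upper ear, and the jar, wrench and brush were left alone.

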